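# Snap a plant label into its clip with bench-held pliers

### The arm

A 6-joint arm with a two-finger parallel gripper is mounted at the origin on the work surface. World frame = base frame: x ahead of the robot, y to its left, z up, the work surface at z = 0. Lengths are in m, angles in degrees, forces in N, time in s.
With the tool pointing down it reaches from about 0.375 to 0.9 m from the base axis. Payload 3.1 kg.
Tool frame: the origin (TCP) lies on the centre line of the jaws, within the pads' length; the fingertips stand 25 mm ahead of it and the grasp point (between the pads) lies 6 mm ahead of it; y points along the fingers, x is the direction in which the jaws open and shut, and the axes are right-handed (so a half turn about y gives the same grasp; the last joint's range is limited). The gripper opens to 87 mm and grips with 3 to 60 N. Pads are 19 mm wide; open, the fingers measure 117 mm over their backs; the gripper's body (75 mm by 190 mm) begins 51 mm behind the grasp point.
Start: joints at [-76.175, 30.224, 82.088, -0, 67.689, -10.227], TCP at [0.255, -0.571, 0.222] pointing down, gripper open.
Joint ranges: [-176.69, 176.69], [-43.24, 126.21], [12.49, 139.97], [-82, 262], [0, 151.66], [-163.58, 163.58]. Speed limits (degrees/s): [159.86, 159.86, 180, 180, 180, 180].

### API

Orientations are given as a 3x3 rotation matrix whose columns are the frame's x, y, z axes.
In Python, from rig import * gives the robot as it stands.
- The arm moves only by the tool play_rows, never from a script. Its argument "commands" is a list of rows, each a list of 2 entries, a list of its own where there are three numbers: the shift along the world's x, y, z in m, then the turn, a rotation vector about the world's x, y, z in rad. A call has 1 to 10 rows; each row is the pose to reach, as a shift and turn from the pose commanded when the call began; what a row does not reach only later rows make up. A row lasts 1/8 s, in which the tool goes at most 62.5 mm and 10.7 degrees, less where a joint would pass 70% of its speed; a pose out of reach is approached as far as the arm can. A call with a gripper value outside its range is refused whole. "gripper" is the finger opening in m, from 0 to 0.087, set as the call begins (left out, the last holds). The fingers move at their own pace and stop on an object; the grip force is fixed at half the most. Time passes only in rows, so rows that repeat a pose let the fingers close. It gives the time, the measured TCP pose, the force and the opening at its end, in the units of the state.
- read_state(): the state, without advancing time (a new reading comes with each control period).
- capture(name): name is "side" or "top"; returns a dict with "frame" (480x640x3 uint8, red, green, blue), "depth" (480x640 float32, m along the optical axis (not along the pixel's ray), 0 where there is no reading), "mtx" (3x3 intrinsics, pixels), "dist_coeffs" ([k1, k2, p1, p2, k3] as OpenCV has them; the pictures are not rectified), "cam_to_world" (4x4, takes a point from camera to world coordinates). Camera axes: x right, y down, z forward; pixel columns grow to the right and rows downward; lengths in m; the calibration is good to about 2 mm. A picture is of the moment at which its call begins.
- hand_in(): hands the job in, once; it reports no verdict.
The state is a dict: "time_s": time; "joint_positions": joint angles; "qvel": joint speeds; "tau": joint torques, N m; "position": TCP position; "tcp_rot": TCP orientation; "force": force on the tool from outside, world axes, zero at the start; "moment": the same for the moment, N m; "opening": opening from 0.0 (shut) to 1.0 (fully open).
Only numpy, scipy, OpenCV 4.12 (cv2) and the standard library are available. Lean on these libraries where they do the work, as an engineer would, in place of code of your own. Each camera call takes 0.05 s, during which the arm holds its last target. There are 200 camera calls.

### The job

Stand the plant label that has the press stud on its back in the seat between the open jaws of the snap pliers, stud towards the socket, and let go of it. Then push the pliers' free handle towards the fixed handle until the stud clicks fully home in the socket, feeling for the click and not leaning on the handle any harder once the label is home (never above 22 N); do not push the label in with the gripper. Let the handle spring open again, and leave the snapped label upright and everything else on the bench alone.

Things in the scene. Friction and masses are not known exactly. Their poses are not given: they have to be found in the camera images.
- label_center (a point): White upright plant label with a press stud: plate 8 mm thick (x), 36 wide (y), on a foot 24 (x) by 30 (y) by 12 mm high; 84 mm tall, 45 g. This point: mid-plate, 42 mm above its underside, z up; the stud is on its -x face. Grip the plate near its top, 60 to 70 mm above the underside, to stay clear of the jaws. A like label without a stud also stands on the bench.
- stud (a point): Centre of the label's stud, a 14 mm ball on a short neck, 16 mm to -x of the plate's middle and 26 mm above the label's underside. On the opposite (+x) face, at the same height, is a flat round boss, 20 mm across, 10 mm from the plate's middle.
- home (a point): Where label_center is once the stud is fully home, and the label's axes there: x from the socket to the free jaw, z up, 58 mm above the bench. Fixed to the pliers. The label slides towards -x: the ball meets the catches with the label 9 mm to +x of home, passes them at 3 mm, and the plate stops on the posts at 0. Jaws and posts reach up to 60 mm above the bench.
- seat (a point): Where the centre of the label's underside should stand, on the seat floor 16 mm above the bench between the open jaws, axes as home: 14 mm to +x of home, clear of catches and free jaw by 4 mm or more. Two low walls along x, 8 mm high and 34 mm apart, leave the foot 2 mm on either side and let it slide along x.
- socket (a point): The socket on the fixed jaw: middle between its two upright sprung catches, 42 mm above the bench, axes as home. Each catch is a 7 mm steel pin, 10 mm apart inside, that springs sideways and closes behind the ball; grey posts stand outside them.
- handle_grip (a point): On the black sleeve of the free handle, a bar 16 mm thick, axis 42 mm above the bench; the sleeve runs 30 mm on to the free end, 60 mm towards the hinge. The fixed handle lies to +x of it. Push it from outside towards +x with closed fingers pointing down, tips 15 to 20 mm above the bench; free for 60 mm outside. Turns about hinge.
- handle (a joint): Angle of free handle and jaw, rad: 0 open (a weak spring, 0.7 to 2 N at handle_grip, returns it), growing (anticlockwise from above) when pushed. A brass screw on the jaw presses the boss; it is set anew each time, up to 8 mm either way, so home comes anywhere from 0.37 to 0.67. The catches resist with 6 to 14 N, then the force drops (click), then it climbs steeply: home. It bends above 22 N.
- hinge (a point): The hinge axis (upright) at bench height, axes as home: jaws to +y, handles to -y. handle_grip turns about it at 121 mm; home lies 60 mm to +y and 5 mm to -x of it. The pliers lie flat in a stand fixed to the bench, about 240 mm long, most parts 30 to 60 mm above the bench.
- blank: Label without stud and boss, same size as the other, standing; leave it alone.
- pot: Small empty black round pot, 64 mm across, 55 mm high, origin under its centre; leave it alone.
- plant: Fat-stemmed plant in a 100 mm black pot, 190 mm tall; leave it alone.
- glazed_pot: Empty blue glazed pot, 116 mm across, 60 mm high; leave it alone.
- brush: Brush lying on the bench; leave it alone.
- tin: Flat round aluminium tin, 48 mm across, 30 mm high; leave it alone.
- feed: Bottle of plant feed, 56 mm across, 130 mm tall; leave it alone.
Not all that is in view belongs to the job. What is shaped like the part that bears label_center but blue or green is not meant.

How it is judged (in metres and radians):
On the way, in this order (a step that is already met when the one before it is completed fails the run):
1. the stud label stands upright in the seat, stud towards the socket, let go and not yet pressed in (y of label_center in the frame of home between -0.005 and 0.005 m and z of label_center in the frame of home between -0.004 and 0.004 m and angle between label_center's own z axis and vertical below 0.12 rad and x of label_center in the frame of home between 0.007 and 0.022 m and horizontal distance between stud and socket below 0.022 m and contact force between each of the fingers, the arm and label below 0.1 N), for 0.2 s.
2. the pliers' jaw presses the stud fully home in the socket (y of label_center in the frame of home between -0.005 and 0.005 m and z of label_center in the frame of home between -0.004 and 0.004 m and angle between label_center's own z axis and vertical below 0.12 rad and x of label_center in the frame of home between -0.003 and 0.0018 m and contact force between handle and label above 1 N and value of joint handle above 0.25 rad and contact force between any of the fingers, the arm and handle above 1 N), for 0.05 s.
At the end, for the whole second after the job is handed in: The stud label is upright (within 7 degrees) and fully home in the socket (within 1.8 mm along the press, 5 mm sideways, 4 mm in height), at rest, and the handle has sprung open (below 0.1 rad) (y of label_center in the frame of home between -0.005 and 0.005 m and z of label_center in the frame of home between -0.004 and 0.004 m and angle between label_center's own z axis and vertical below 0.12 rad and x of label_center in the frame of home between -0.003 and 0.0018 m and value of joint handle below 0.1 rad and linear speed of label below 0.02 m/s); the robot touches nothing.
It fails at once if the handle is pushed with more than 22 N (contact force between any of the fingers, the arm and handle above 22 N).
It fails at once if the label is pushed into the socket by the robot itself, not by the jaw (the robot touches it with over 0.5 N while it is less than 6 mm from home) (y of label_center in the frame of home between -0.005 and 0.005 m and z of label_center in the frame of home between -0.004 and 0.004 m and x of label_center in the frame of home between -0.01 and 0.006 m and contact force between any of the fingers, the arm and label above 0.5 N).
It fails at once if another thing on the bench is moved by more than 30 mm (distance of any of blank, pot, plant, glazed_pot, brush, tin, feed from where it was at the start of the episode above 0.03 m).
It also fails if it takes over 70 s, if anything falls off the work surface, if the arm or the gripper's body presses on something with over 40 N, if the wrist force passes 120 N, or if a joint passes its speed limit or range.

## Working session

There is one attempt and no reset: what is moved stays moved. The work goes in short steps, Python scripts to look and compute and a tool call to move; the robot and the scene stay as the last step left them, time stands still between calls to the robot, and variables do not carry over. Pictures are saved under pics/ and viewed, about 8 in all and at most 12, crops included, and the job is handed in when it is done.

Besides the shell and the picture viewer there is one more tool, called as name(argument=value, ...) on one line, values as JSON. play_rows: Moves the arm, as the interface text tells. Its arguments: {"type":"object","properties":{"commands":{"type":"array"},"gripper":{"type":"number"}},"required":["commands"]}

```bash
mkdir -p pics; ls; python3 - <<'E'
from rig import *
import cv2,numpy as np
for n in("side","top"):
    c=capture(n); np.savez(f'pics/{n}0.npz',**c); cv2.imwrite(f'pics/{n}0.png',c["frame"][:,:,::-1])
    print(n,c["mtx"].round(1).tolist(),np.round(c["dist_coeffs"],4),c["cam_to_world"].round(4).tolist(),(c["depth"]>0).mean())
print(read_state())
E
```

```text
pics
side [[458.9, 0.0, 315.3], [0.0, 458.9, 247.9], [0.0, 0.0, 1.0]] [-0.0226  0.      0.      0.      0.    ] [[-0.9572, -0.2087, 0.2008, 0.399], [-0.2896, 0.7004, -0.6524, 0.569], [-0.0045, -0.6826, -0.7308, 0.7615], [0.0, 0.0, 0.0, 1.0]] 0.995966796875
top [[586.6, 0.0, 325.6], [0.0, 586.6, 235.0], [0.0, 0.0, 1.0]] [-0.1032  0.      0.      0.      0.    ] [[0.0249, -0.9943, 0.1041, 0.4059], [-0.9995, -0.0266, -0.0147, -0.0329], [0.0174, -0.1037, -0.9945, 1.5511], [0.0, 0.0, 0.0, 1.0]] 0.9961197916666666
{'time_s': 0.1, 'joint_positions': array([-7.61752904e+01,  3.02746913e+01,  8.21509147e+01, -1.75685154e-04,
        6.76904406e+01, -1.02254645e+01]), 'qvel': array([ 0.06970193, -0.10501652, -0.20365436,  0.02921407, -0.14721282,
        0.01411117]), 'tau': array([-1.03812195e-03, -4.40985417e+01, -1.77150661e+01,  6.34750701e-02,
        5.33512258e-02, -4.80508834e-05]), 'position': array([ 0.25458833, -0.5700474 ,  0.22084785]), 'tcp_rot': array([[ 4.07537062e-01, -4.86726776e-04,  9.13188538e-01],
       [-9.13186491e-01,  1.96604208e-03,  4.07537197e-01],
       [-1.99372636e-03, -9.99997949e-01,  3.56762699e-04]]), 'force': array([ 0.60489282, -0.30935258, -0.4969323 ]), 'moment': array([-0.03842789,  0.04866539, -0.04922102]), 'opening': 0.9954396430536201}
```

View pics/top0.png

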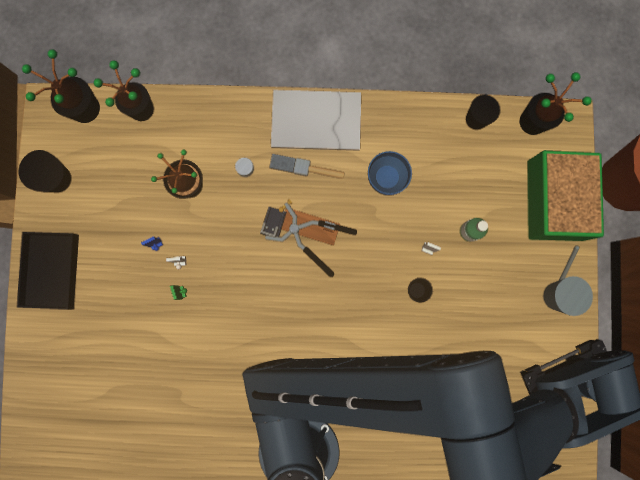

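View pics/side0.png

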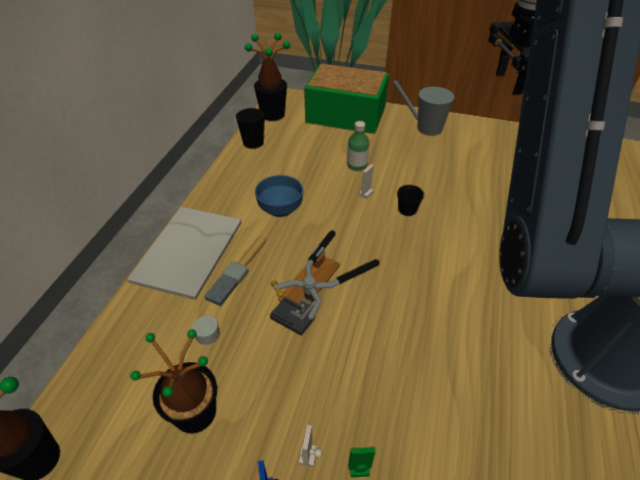

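Candidates for the stud label, by top-view pixel:
- White at (177,262), side view (308,447). It shows a ball at (317,453).
- White at (430,248), side view (367,182). It looks plain, so probably the blank.
- Blue at (152,243) and green at (178,292), which the task says are not meant.

I'll check the choice in a close crop and build the point cloud helper.

```bash
cat > h.py <<'E'
import cv2,numpy as np
def load(n): return dict(np.load(f'pics/{n}.npz'))
def snap(n,tag):
    from rig import capture
    c=capture(n); np.savez(f'pics/{n}{tag}.npz',**c); return c
def rays(c,px):
    p=cv2.undistortPoints(np.array(px,float).reshape(-1,1,2),c["mtx"],c["dist_coeffs"])[:,0]
    d=np.c_[p,np.ones(len(p))]@c["cam_to_world"][:3,:3].T
    return c["cam_to_world"][:3,3],d
def onplane(c,px,z):
    o,d=rays(c,px); return o+d*((z-o[2])/d[:,2])[:,None]
def cloud(c,box=None):
    v,u=np.mgrid[:480,:640]; o,d=rays(c,np.c_[u.ravel(),v.ravel()])
    return (o+d*c["depth"].ravel()[:,None]).reshape(480,640,3)
def tri(c1,p1,c2,p2):
    o1,d1=rays(c1,[p1]);o2,d2=rays(c2,[p2]);d1=d1[0];d2=d2[0]
    t=np.linalg.lstsq(np.c_[d1,-d2],o2-o1,rcond=None)[0]
    a=o1+d1*t[0];b=o2+d2*t[1]; return (a+b)/2,np.linalg.norm(a-b)
def crop(c,x0,y0,w,h,s):
    return cv2.resize(c["frame"][y0:y0+h,x0:x0+w,::-1],None,fx=s,fy=s,interpolation=cv2.INTER_CUBIC)
E
python3 - <<'E'
from h import *
t=load('top0');s=load('side0')
A=crop(t,255,195,110,85,4);B=crop(s,262,225,125,110,4)[:340]
C=crop(t,160,247,36,30,8)[:240];D=crop(s,290,420,40,35,7)[:240]
E_=crop(s,350,160,35,34,7)[:238]
im=np.zeros((600,960,3),np.uint8)
im[:340,:440]=A;im[:340,450:950]=B[:340,:500]
im[345:585,:288]=C;im[345:345+D.shape[0],300:580]=D;im[345:345+E_.shape[0],600:600+E_.shape[1]]=E_
im=cv2.resize(im,(800,500));cv2.imwrite('pics/c1.png',im)
for n,c in(('top',t),('side',s)):
    P=cloud(c)
    f=c["frame"].astype(int)
    for nm,(x0,y0,w,h) in dict(lab=(160,247,36,30) if n=='top' else (290,420,40,45),blank=(415,238,30,22) if n=='top' else (350,160,35,40)).items():
        m=np.zeros((480,640),bool);m[y0:y0+h,x0:x0+w]=True
        m&=(f.min(2)>110)&(f.max(2)-f.min(2)<40)
        q=P[m]; print(n,nm,m.sum(),q.min(0).round(4),q.max(0).round(4),np.median(q,0).round(4))
        top=q[q[:,2]>q[:,2].max()-.008]; print('  top',len(top),top.mean(0).round(4),top.min(0).round(4),top.max(0).round(4))
E
```

```text
top lab 113 [ 0.4687  0.3097 -0.0045] [0.5016 0.3632 0.0929] [0.4856 0.3249 0.0328]
  top 20 [0.4894 0.3255 0.0873] [0.4855 0.3097 0.0851] [0.4939 0.3444 0.0929]
top blank 90 [ 0.5254 -0.3444 -0.0062] [ 0.5554 -0.3103  0.09  ] [ 0.5365 -0.3259  0.0707]
  top 28 [ 0.5397 -0.327   0.0856] [ 0.5312 -0.3444  0.083 ] [ 0.5485 -0.3103  0.09  ]
side lab 266 [0.399  0.3119 0.0098] [0.498  0.569  0.7615] [0.4848 0.3316 0.0331]
  top 1 [0.399  0.569  0.7615] [0.399  0.569  0.7615] [0.399  0.569  0.7615]
side blank 54 [ 0.5271 -0.3382  0.0093] [ 0.554  -0.3098  0.088 ] [ 0.537  -0.3216  0.0483]
  top 27 [ 0.5401 -0.3241  0.0841] [ 0.5329 -0.3382  0.0816] [ 0.5474 -0.3104  0.088 ]
```

View pics/c1.png

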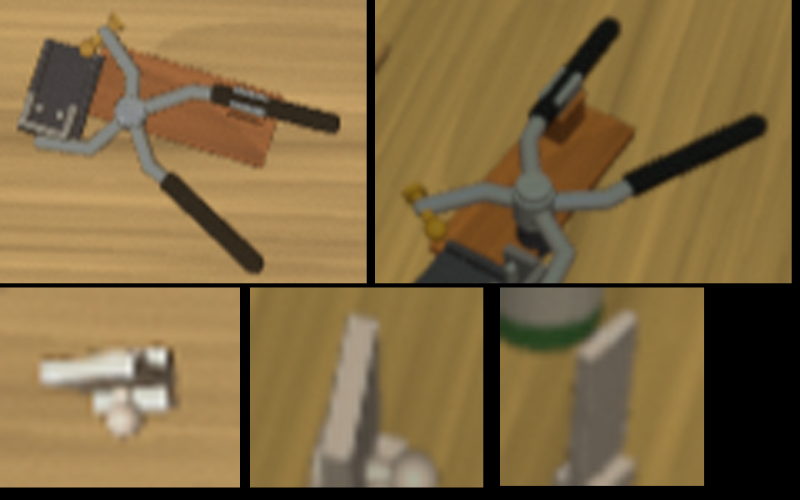

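The crop shows the ball on the label at top (177,262), on the robot-facing (-x) side. The one at (430,248) is plain, so it is the blank. The free handle is the one reaching towards the robot, and the brass screw jaw is on the far side. Next I'll measure the pliers.

```bash
python3 - <<'E'
from h import *
t=load('top0');s=load('side0')
def grid(c,x0,y0,w,h,k):
    im=crop(c,x0,y0,w,h,k)
    for x in range(x0-x0%10+10,x0+w,10): cv2.line(im,((x-x0)*k+k//2,0),((x-x0)*k+k//2,6),(0,255,255),1);cv2.putText(im,str(x),((x-x0)*k,16),0,.33,(0,255,255),1)
    for y in range(y0-y0%10+10,y0+h,10): cv2.line(im,(0,(y-y0)*k+k//2),(6,(y-y0)*k+k//2),(0,255,255),1);cv2.putText(im,str(y),(8,(y-y0)*k+k//2+4),0,.33,(0,255,255),1)
    return im
a=grid(t,256,196,50,50,8);b=grid(s,266,255,60,80,7)
im=np.zeros((600,800,3),np.uint8);im[:400,:400]=a[:,:400];im[:560,405:795]=b[:,:390]
cv2.imwrite('pics/c2.png',im)
print('hinge top',onplane(t,[(294,228.6)],.06))
for n,c in(('top',t),('side',s)):
    P=cloud(c);f=cv2.cvtColor(c["frame"],cv2.COLOR_RGB2HSV).astype(int)
    reg=(abs(P[...,0]-.58)<.15)&(abs(P[...,1]-.03)<.17)
    H,S,V=f[...,0],f[...,1],f[...,2]
    z=P[...,2]
    # dark block & black sleeves
    dk=reg&(V<80)&(z>.008)
    nl,lab,st,ce=cv2.connectedComponentsWithStats(dk.astype(np.uint8))
    for i in range(1,nl):
        if st[i,4]>40:
            q=P[lab==i]; r=cv2.minAreaRect(q[:,:2].astype(np.float32)*1000)
            print(n,'dark',st[i],np.round(ce[i],1),'zmed',np.median(q[:,2]).round(4),np.percentile(q[:,2],[5,95]).round(3),'rect mm',np.round(r[0],1),np.round(r[1],1),round(r[2],1))
    lb=(P[...,0]>.46)&(P[...,0]<.51)&(abs(P[...,1]-.33)<.05)&(z>.06)&(z<.1)&(c["frame"].min(2)>100)
    q=P[lb]; m=q.mean(0); u,sv,vt=np.linalg.svd(q[:,:2]-m[:2]); print(n,'plate',lb.sum(),m.round(4),q.min(0).round(4),q.max(0).round(4),'dir',np.degrees(np.arctan2(vt[0,0],vt[0,1])).round(1), sv)
E
```

```text
hinge top [[0.57630233 0.02628954 0.06      ]]
top dark [263 207  23  30 378] [273.9 220.3] zmed 0.0172 [0.011 0.031] rect mm [598.1  82.7] [47.5 71.7] 76.9
top dark [318 221  39  14 171] [338.6 227.6] zmed 0.0491 [0.043 0.055] rect mm [584.1 -84.1] [102.1  14.5] 76.9
top dark [303 247  31  30 215] [318.2 261.4] zmed 0.0489 [0.042 0.054] rect mm [495.  -37.6] [100.1  13.7] 48.1
top plate 54 [0.4895 0.3277 0.0826] [0.4843 0.3097 0.0622] [0.4946 0.3445 0.0929] dir 173.1 [0.07638609 0.01909731]
side dark [308 231  27  37 294] [321.  249.3] zmed 0.048 [0.017 0.051] rect mm [582.8 -78.4] [101.8  17.3] 76.5
side dark [336 259  44  25 318] [357.7 270.8] zmed 0.0483 [0.042 0.052] rect mm [493.8 -34.3] [100.9  14.5] 48.0
side dark [303 285  12  15  95] [307.6 293.2] zmed 0.0282 [0.01  0.049] rect mm [575.2  38.1] [14.2 44.2] 57.7
side dark [270 297  44  37 874] [292.1 314.5] zmed 0.0184 [0.011 0.052] rect mm [594.1  88.1] [49.3 79.4] 74.5
side plate 132 [0.4881 0.3308 0.0832] [0.4829 0.3119 0.0604] [0.4934 0.3472 0.0865] dir -4.9 [0.122516   0.02543482]
```

View pics/c2.png

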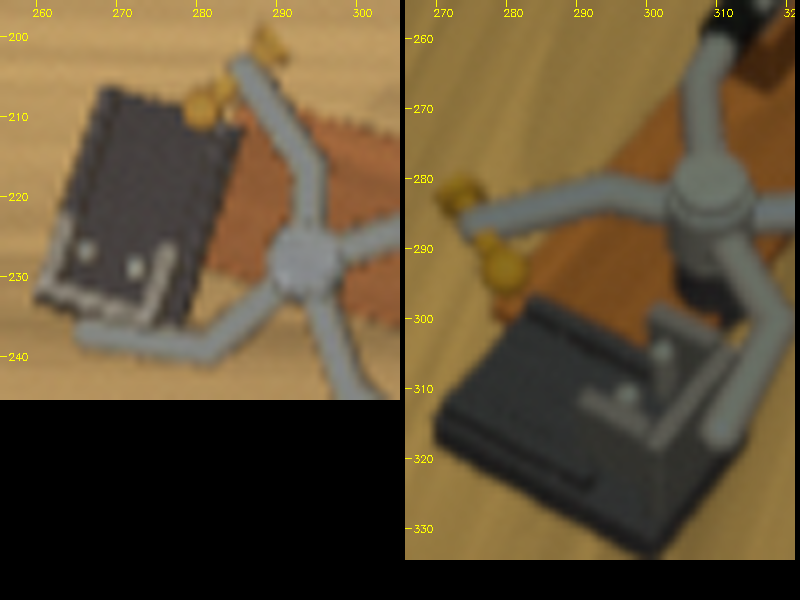

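The top view shows the catch pin tops at (266.2,226.8) and (272.4,228.9), and the hinge at (293.4,228.1). In the side view the pins are at (297.2,310.6) and (302.2,304.8), and the hinge at (308.9,279.9). I'll triangulate these.

```bash
python3 - <<'E'
from h import *
t=load('top0');s=load('side0')
A,ea=tri(t,(266.2,226.8),s,(297.2,310.6));B,eb=tri(t,(272.4,228.9),s,(302.2,304.8));H,eh=tri(t,(293.4,228.1),s,(308.9,279.9))
print(A,ea,B,eb,H,eh)
for z in(.056,.060): 
  for c in (t,s): print(z,onplane(c,[(266.2,226.8),(272.4,228.9)] if c is t else [(297.2,310.6),(302.2,304.8)],z)[:,:2].round(4).tolist(), onplane(c,[(293.4,228.1)] if c is t else [(308.9,279.9)],H[2])[:,:2].round(4).tolist())
d=A-B;print('pin yaw',np.degrees(np.arctan2(d[1],d[0]))-90,np.linalg.norm(d))
# block edges by mask on frame, rays to z=.016..; lines
for n,c,(x0,y0,x1,y1) in(('top',t,(255,200,300,240)),('side',s,(262,288,325,340))):
    hsv=cv2.cvtColor(c["frame"],cv2.COLOR_RGB2HSV);V=hsv[...,2]
    P=cloud(c);P2=P[y0:y1,x0:x1];m=(V[y0:y1,x0:x1]<85)&(P2[...,2]<.024)&(P2[...,2]>.011)
    q=P2[m];print(n,m.sum())
    for yaw in np.radians([-11,-12,-13,-14,-15,-16,-17]):
        R=np.array([[np.cos(yaw),-np.sin(yaw)],[np.sin(yaw),np.cos(yaw)]]);l=(q[:,:2]-H[:2])@R
        lo,hi=np.percentile(l,[2,98],axis=0)
        print(round(np.degrees(yaw)),(lo*1000).round(1),(hi*1000).round(1),((hi-lo)*1000).round(1))
    br=(hsv[...,0]<14)&(hsv[...,1]>110)&(P[...,2]>.004)&(P[...,2]<.02)&(abs(P[...,0]-.58)<.1)&(abs(P[...,1]+.01)<.1)
    q=P[br];r=cv2.minAreaRect(q[:,:2].astype(np.float32)*1000);print('board',br.sum(),q[:,2].mean(),r)
E
```

```text
[0.58028782 0.09840605 0.05018967] 0.00023831189884485077 [0.57549607 0.08234291 0.04930066] 0.00048136080939240137 [0.57842069 0.02803579 0.05908319] 0.0015473399637649318
0.056 [[0.5795, 0.0979], [0.5745, 0.0818]] [[0.5777, 0.0279]]
0.056 [[0.5789, 0.1023], [0.5741, 0.0869]] [[0.5792, 0.0281]]
0.06 [[0.579, 0.0975], [0.5741, 0.0815]] [[0.5777, 0.0279]]
0.06 [[0.5779, 0.1049], [0.5731, 0.0897]] [[0.5792, 0.0281]]
pin yaw -16.610238576885322 0.01678617932201516
top 299
-11 [-19.  34.] [42.7 77.3] [61.7 43.3]
-12 [-20.2  34.3] [41.6 77.7] [61.8 43.4]
-13 [-21.4  34.6] [40.5 78. ] [61.9 43.4]
-14 [-22.5  34.6] [39.3 78.3] [61.8 43.7]
-15 [-23.7  35. ] [38.3 78.6] [62.  43.7]
-16 [-24.6  34.8] [37.2 79.1] [61.8 44.3]
-17 [-25.3  34.9] [36.1 79.7] [61.4 44.8]
board 713 0.010575486971892426 ((590.085205078125, -12.457450866699219), (147.69326782226562, 58.131385803222656), 74.22782135009766)
side 542
-11 [-30.9   9.7] [42.3 86.4] [73.2 76.6]
-12 [-31.9   9.8] [41.3 86. ] [73.2 76.3]
-13 [-32.9   9.8] [40.2 86. ] [73.1 76.2]
-14 [-34.    9.7] [39.1 85.6] [73.1 75.9]
-15 [-35.1   9.6] [37.9 85.5] [73.  75.9]
-16 [-36.2   9.6] [36.8 85.7] [73.  76.1]
-17 [-37.5   9.5] [35.7 86. ] [73.2 76.5]
board 6 0.014761013721093175 ((584.5029907226562, -10.153411865234375), (16.988061904907227, 102.14630889892578), 2.514533281326294)
```

Pins and hinge agree: home is about (0.590, 0.087), pliers yaw about -16.2°, and seat about (0.604, 0.083). The label is at about (0.489, 0.328) with yaw about +6°. I'm moving to the label.

play_rows(commands=[[[0.0275, 0.042, 0], [0, 0, 0.06]], [[0.055, 0.084, 0], [0, 0, 0.12]], [[0.0825, 0.126, 0], [0, 0, 0.18]], [[0.11, 0.168, 0], [0, 0, 0.24]], [[0.1375, 0.21, 0], [0, 0, 0.3]], [[0.165, 0.252, 0], [0, 0, 0.36]], [[0.1925, 0.294, 0], [0, 0, 0.42]], [[0.22, 0.336, 0], [0, 0, 0.48]], [[0.2475, 0.378, 0], [0, 0, 0.54]], [[0.275, 0.42, 0], [0, 0, 0.6]]], gripper=0.06)

```text
time_s: 1.35
position: [0.5303, -0.1491, 0.2214]
tcp_rot: [[0.853, -0.001, 0.522], [-0.522, 0.0, 0.853], [-0.001, -1.0, -0.0]]
force: [0.6, -1.1, -0.8]
opening: 0.688
```

play_rows(commands=[[[-0.004, 0.048, 0], [0, 0, 0.066]], [[-0.008, 0.096, 0], [0, 0, 0.132]], [[-0.012, 0.144, 0], [0, 0, 0.198]], [[-0.016, 0.192, 0], [0, 0, 0.264]], [[-0.02, 0.24, 0], [0, 0, 0.33]], [[-0.024, 0.288, 0], [0, 0, 0.396]], [[-0.028, 0.336, 0], [0, 0, 0.462]], [[-0.032, 0.384, 0], [0, 0, 0.528]], [[-0.036, 0.432, 0], [0, 0, 0.594]], [[-0.041, 0.479, 0], [0, 0, 0.656]]])

```text
time_s: 2.6
position: [0.4883, 0.3298, 0.2214]
tcp_rot: [[0.994, -0.001, -0.107], [0.107, -0.0, 0.994], [-0.001, -1.0, -0.0]]
force: [1.2, -0.2, 0.6]
opening: 0.688
```

play_rows(commands=[[[0, -0.001, -0.03], [0, 0, 0]], [[0, -0.001, -0.06], [0, 0, 0]], [[0, -0.001, -0.085], [0, 0, 0]], [[0, -0.001, -0.105], [0, 0, 0]], [[0, -0.001, -0.12], [0, 0, 0]], [[0, -0.001, -0.135], [0, 0, 0]], [[0, -0.001, -0.142], [0, 0, 0]], [[0, -0.001, -0.148], [0, 0, 0]], [[0, -0.001, -0.148], [0, 0, 0]]])

```text
time_s: 3.72
position: [0.4888, 0.3273, 0.0737]
tcp_rot: [[0.994, -0.0, -0.105], [0.105, -0.0, 0.994], [-0.0, -1.0, -0.0]]
force: [0.0, 0.4, 0.1]
opening: 0.692
```

play_rows(commands=[[[0, 0, 0], [0, 0, 0]], [[0, 0, 0], [0, 0, 0]], [[0, 0, 0], [0, 0, 0]], [[0, 0, 0], [0, 0, 0]], [[0, 0, 0], [0, 0, 0]], [[0, 0, 0], [0, 0, 0]], [[0, 0, 0], [0, 0, 0]], [[0, 0, 0], [0, 0, 0]]], gripper=0)

```text
time_s: 4.72
position: [0.4887, 0.3273, 0.0737]
tcp_rot: [[0.994, -0.0, -0.105], [0.105, -0.0, 0.994], [-0.0, -1.0, -0.0]]
force: [1.2, -0.4, -0.2]
opening: 0.088
```

play_rows(commands=[[[0, 0, 0.02], [0, 0, 0]], [[0, 0, 0.05], [0, 0, 0]], [[0, 0, 0.09], [0, 0, 0]], [[0, 0, 0.13], [0, 0, 0]], [[0, 0, 0.148], [0, 0, 0]], [[0, 0, 0.148], [0, 0, 0]]])

```text
time_s: 5.48
position: [0.4896, 0.3277, 0.2234]
tcp_rot: [[0.994, 0.004, -0.105], [0.105, 0.002, 0.994], [0.004, -1.0, 0.001]]
force: [-0.5, 0.3, -0.2]
opening: 0.085
```

play_rows(commands=[[[0.019, -0.04, 0], [0, 0, -0.065]], [[0.038, -0.081, 0], [0, 0, -0.13]], [[0.057, -0.122, 0], [0, 0, -0.195]], [[0.076, -0.163, 0], [0, 0, -0.26]], [[0.095, -0.204, 0], [0, 0, -0.325]], [[0.115, -0.244, 0], [0, 0, -0.388]], [[0.115, -0.244, -0.04], [0, 0, -0.388]], [[0.115, -0.244, -0.075], [0, 0, -0.388]], [[0.115, -0.244, -0.09], [0, 0, -0.388]], [[0.115, -0.244, -0.09], [0, 0, -0.388]]])

```text
time_s: 6.72
position: [0.6026, 0.0835, 0.1301]
tcp_rot: [[0.96, -0.004, 0.279], [-0.279, 0.0, 0.96], [-0.004, -1.0, -0.001]]
force: [0.2, -0.7, 0.3]
opening: 0.087
```

```bash
python3 - <<'E'
from h import *
from rig import *
t=snap('top','1');s=snap('side','1');st=read_state();print(st['position'],st['tcp_rot'].round(3).tolist())
a=crop(t,240,190,80,70,5);b=crop(s,255,230,90,110,5)
im=np.zeros((550,800,3),np.uint8);im[:350,:345]=a[:,:345];im[:,350:800]=b[:550]
cv2.imwrite('pics/c3.png',im)
E
```

```text
[0.60444509 0.08348954 0.13238338] [[0.96, 0.001, 0.279], [-0.279, -0.0, 0.96], [0.001, -1.0, 0.0]]
```

View pics/c3.png

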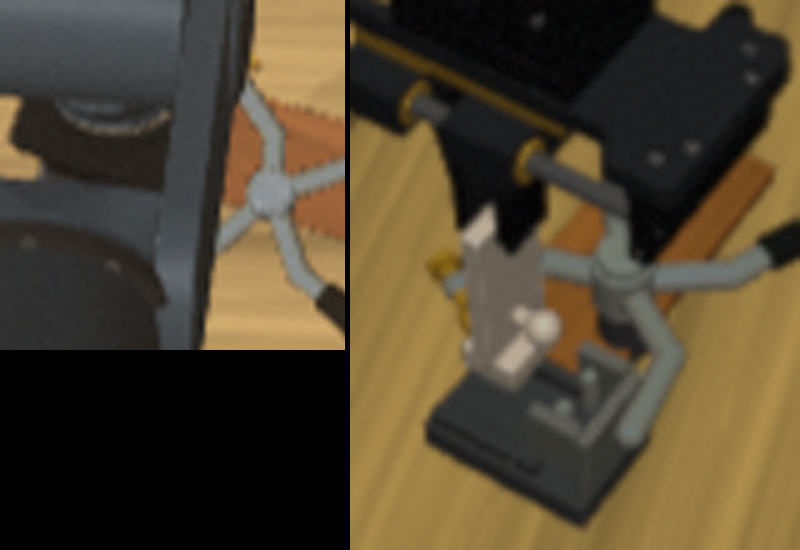

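The side view shows the held label hanging upright, with the ball at about (293.2, 294.8) facing the catch pins. I'll work out its local offset from the seat.

```bash
python3 - <<'E'
from h import *
s=load('side1');P=cloud(s);home=np.array([.5903,.087]);yaw=np.radians(-16.2)
R=np.array([[np.cos(yaw),-np.sin(yaw)],[np.sin(yaw),np.cos(yaw)]])
loc=lambda p:((np.atleast_2d(p)[:,:2]-home)@R*1000).round(1)
print('tcp',loc([.6044,.0835]))
for z in(.0827,.0847,.0867):print('ball',z,loc(onplane(s,[(293.2,294.8)],z)))
# plate face/ball from depth
l=(P[...,:2]-home)@R
m=(abs(l[...,0]-.01)<.03)&(abs(l[...,1])<.03)&(P[...,2]>.058)&(P[...,2]<.142)&(s["frame"].min(2)>85)
v,u=np.nonzero(m);q=np.c_[l[m]*1000,P[m][:,2]*1000]
print(m.sum(),u.min(),u.max(),v.min(),v.max(),q.min(0).round(1),q.max(0).round(1))
pl=q[(q[:,2]>95)];print('plate n',len(pl),np.percentile(pl,[3,50,97],axis=0).round(1))
# visible -x face of plate: line fit & extents per height
for z0 in(66,74,98,104,110,116): 
    k=q[abs(q[:,2]-z0)<2.5]; 
    if len(k):print(z0,len(k),k.min(0).round(1),k.max(0).round(1))
E
```

```text
tcp [[14.5  0.6]]
ball 0.0827 [[-0.3  1.3]]
ball 0.0847 [[-1.2  2.5]]
ball 0.0867 [[-2.2  3.7]]
234 277 296 272 306 [ -8.3 -15.4  61. ] [ 26.3  21.9 141.6]
plate n 70 [[ 10.1 -12.2  97.2]
 [ 12.2  19.6 120.7]
 [ 18.3  21.4 141.5]]
66 24 [ 2.3  1.7 63.5] [26.3 18.4 68.4]
74 12 [ 2.1 -0.4 71.6] [16.6 20.6 76.3]
98 9 [ 10.1 -15.   95.6] [ 15.4  21.1 100.2]
104 4 [ 10.1 -12.2 101.6] [ 14.   21.3 105.2]
110 6 [ 10.    7.6 108.5] [ 14.6  21.8 112.4]
116 7 [ 10.8  11.8 114. ] [ 17.5  20.8 118. ]
```

The label sits about 2.6 mm to local +y of the seat line. I'll correct that and lower it with force checks.

play_rows(commands=[[[-0.0012, -0.0024, 0], [0, 0, 0]], [[-0.0012, -0.0024, -0.012], [0, 0, 0]], [[-0.0012, -0.0024, -0.022], [0, 0, 0]], [[-0.0012, -0.0024, -0.03], [0, 0, 0]], [[-0.0012, -0.0024, -0.034], [0, 0, 0]], [[-0.0012, -0.0024, -0.037], [0, 0, 0]], [[-0.0012, -0.0024, -0.039], [0, 0, 0]], [[-0.0012, -0.0024, -0.04], [0, 0, 0]], [[-0.0012, -0.0024, -0.04], [0, 0, 0]], [[-0.0012, -0.0024, -0.04], [0, 0, 0]]])

```text
time_s: 8.07
position: [0.6027, 0.0809, 0.0919]
tcp_rot: [[0.96, 0.0, 0.279], [-0.279, 0.0, 0.96], [0.0, -1.0, 0.0]]
force: [0.2, -1.1, -0.5]
opening: 0.089
```

```bash
python3 - <<'E'
from h import *
from rig import *
s=snap('side','2');st=read_state();print(st['position'],st['force'],st['moment'])
cv2.imwrite('pics/c4.png',crop(s,262,262,66,76,8)[:600])
E
```

```text
[0.60267592 0.08088631 0.09192852] [-0.21781151  0.51969755 -1.5523252 ] [ 0.00075385 -0.09379839 -0.03025073]
```

View pics/c4.png

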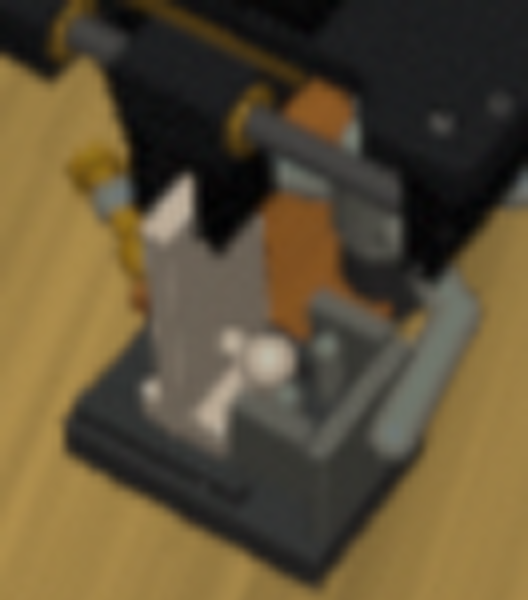

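The foot is below the wall tops with no reaction force, so it is in the slot. I'll lower the last 2 mm, release and rise.

play_rows(commands=[[[0, 0, -0.001], [0, 0, 0]], [[0, 0, -0.002], [0, 0, 0]], [[0, 0, -0.002], [0, 0, 0]]])

```text
time_s: 8.5
position: [0.6026, 0.0809, 0.0897]
tcp_rot: [[0.96, -0.0, 0.279], [-0.279, -0.0, 0.96], [-0.0, -1.0, -0.0]]
force: [-0.1, 0.3, -0.5]
opening: 0.092
```

play_rows(commands=[[[0, 0, 0], [0, 0, 0]], [[0, 0, 0], [0, 0, 0]], [[0, 0, 0], [0, 0, 0]], [[0, 0, 0], [0, 0, 0]], [[0, 0, 0.01], [0, 0, 0]], [[0, 0, 0.04], [0, 0, 0]], [[0, 0, 0.09], [0, 0, 0]], [[-0.03, -0.04, 0.12], [0, 0, 0]], [[-0.06, -0.08, 0.12], [0, 0, 0]], [[-0.09, -0.12, 0.12], [0, 0, 0]]], gripper=0.035)

```text
time_s: 9.75
position: [0.5122, -0.0402, 0.2112]
tcp_rot: [[0.96, 0.003, 0.278], [-0.278, -0.001, 0.96], [0.003, -1.0, -0.0]]
force: [-0.2, -0.7, 0.4]
opening: 0.405
```

```bash
python3 - <<'E'
from h import *
from rig import *
t=snap('top','3');s=snap('side','3');st=read_state();print(st['position'],st['force'])
a=crop(t,245,190,95,90,4);b=crop(s,255,230,60,110,5)
im=np.zeros((550,700,3),np.uint8);im[:360,:380]=a;im[:,390:690]=b
cv2.imwrite('pics/c5.png',im)
E
```

```text
[ 0.5097166  -0.04167339  0.21053518] [-0.07116112  0.39061386 -0.357588  ]
```

View pics/c5.png

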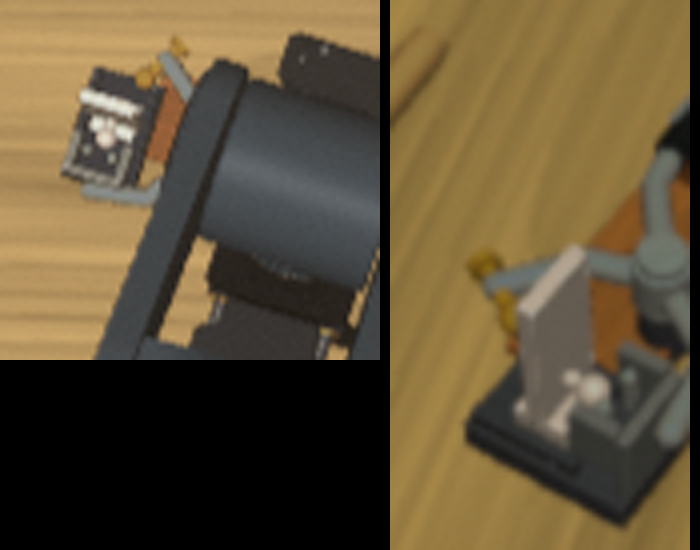

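The label stands upright in the seat, let go, with the ball facing between the pins. Next I'll go outside the free handle (grip about (0.482, -0.046)) with closed fingers and the tool x axis along the bar normal.

play_rows(commands=[[[-0.02, 0.008, 0], [0, 0, -0.12]], [[-0.04, 0.016, 0], [0, 0, -0.25]], [[-0.064, 0.024, -0.02], [0, 0, -0.36]], [[-0.064, 0.024, -0.05], [0, 0, -0.45]], [[-0.064, 0.024, -0.09], [0, 0, -0.45]], [[-0.064, 0.024, -0.125], [0, 0, -0.45]], [[-0.064, 0.024, -0.15], [0, 0, -0.45]], [[-0.064, 0.024, -0.162], [0, 0, -0.45]], [[-0.064, 0.024, -0.167], [0, 0, -0.45]], [[-0.064, 0.024, -0.167], [0, 0, -0.45]]], gripper=0)

```text
time_s: 11.1
position: [0.4491, -0.0151, 0.0431]
tcp_rot: [[0.743, 0.001, 0.669], [-0.669, -0.0, 0.743], [0.001, -1.0, 0.0]]
force: [-0.7, -0.2, -0.8]
opening: 0.002
```

```bash
python3 - <<'E'
from h import *
from rig import *
st=read_state();print(st['position'],st['tcp_rot'].round(3).tolist(),st['force'],st['opening'])
s=snap('side','4');a=crop(s,255,220,150,125,5);cv2.imwrite('pics/c6.png',a[:600,:750])
H=np.array([.5784,.0280]);g=np.array([.4824,-.0456])-H
# pusher tcp path: tool normal at -42deg+th, offset d behind bar axis
for d in(.023,):
  for th in np.arange(0,.71,.1):
    c,s_=np.cos(th),np.sin(th);r=np.array([c*g[0]-s_*g[1],s_*g[0]+c*g[1]])
    a=np.radians(-42)+th;p=H+r-d*np.array([np.cos(a),np.sin(a)]);print(round(th,2),p.round(4),np.round(a,3))
E
```

```text
[ 0.44910187 -0.01509032  0.04312677] [[0.743, 0.001, 0.669], [-0.669, -0.0, 0.743], [0.001, -1.0, 0.0]] [-0.65863985 -0.16253752 -0.83667325] 0.0022619829293922546
0.0 [ 0.4653 -0.0302] -0.733
0.1 [ 0.4717 -0.0412] -0.633
0.2 [ 0.4791 -0.0515] -0.533
0.3 [ 0.4876 -0.061 ] -0.433
0.4 [ 0.4969 -0.0697] -0.333
0.5 [ 0.5071 -0.0773] -0.233
0.6 [ 0.5179 -0.0839] -0.133
0.7 [ 0.5294 -0.0894] -0.033
```

View pics/c6.png

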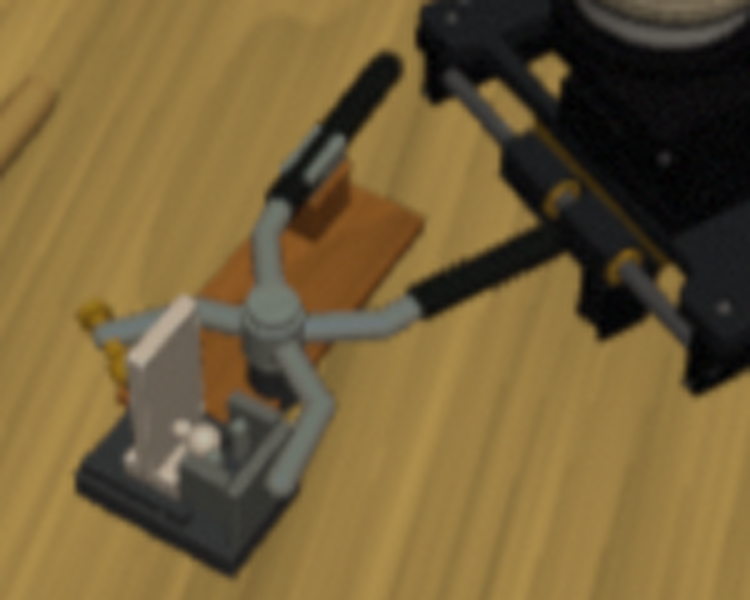

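The closed fingers are on the robot side of the free handle, and the label is still seated. I'll approach contact gently.

play_rows(commands=[[[0.004, -0.0036, 0], [0, 0, 0]], [[0.008, -0.0072, 0], [0, 0, 0]], [[0.012, -0.0108, 0], [0, 0, 0]], [[0.0145, -0.013, 0], [0, 0, 0]], [[0.0162, -0.0147, 0], [0, 0, 0]], [[0.0178, -0.017, 0], [0, 0, 0.02]], [[0.019, -0.0195, 0], [0, 0, 0.045]], [[0.0205, -0.022, 0], [0, 0, 0.07]], [[0.0217, -0.0238, 0], [0, 0, 0.085]], [[0.0226, -0.0255, 0], [0, 0, 0.1]]])

```text
time_s: 12.4
position: [0.471, -0.0405, 0.0427]
tcp_rot: [[0.807, -0.0, 0.591], [-0.591, 0.0, 0.807], [-0.001, -1.0, -0.0]]
force: [0.4, 1.1, -0.3]
opening: 0.008
```

play_rows(commands=[[[0.0015, -0.0021, 0], [0, 0, 0.02]], [[0.003, -0.0042, 0], [0, 0, 0.04]], [[0.0044, -0.0063, 0], [0, 0, 0.06]], [[0.0059, -0.0083, 0], [0, 0, 0.08]], [[0.0074, -0.0103, 0], [0, 0, 0.1]], [[0.0074, -0.0103, 0], [0, 0, 0.1]]])

```text
time_s: 13.15
position: [0.4787, -0.0511, 0.0427]
tcp_rot: [[0.861, 0.0, 0.508], [-0.508, -0.0, 0.861], [0.0, -1.0, -0.0]]
force: [-0.8, 1.2, 0.3]
opening: 0.005
```

```bash
cat > f.py <<'E'
from rig import *
import numpy as np
st=read_state();H=np.array([.5784,.0280]);r=st['position'][:2]-H
x=st['tcp_rot'][:2,0];print(st['time_s'],st['position'].round(4),'along n',round(float(st['force'][:2]@x),2),st['force'].round(2))
E
python3 f.py; python3 - <<'E'
from h import *
s=snap('side','5');hsv=cv2.cvtColor(s["frame"],cv2.COLOR_RGB2HSV);P=cloud(s)
m=(hsv[...,2]<70)&(P[...,2]>.035)&(P[...,2]<.056)&(P[...,0]<.55)&(P[...,0]>.42)&(P[...,1]>-.12)&(P[...,1]<.02)
q=P[m][:,:2].astype(np.float32)*1000;print(m.sum(),cv2.minAreaRect(q))
E
```

```text
13.15 [ 0.4787 -0.0511  0.0427] along n -1.34 [-0.82  1.23  0.28]
237 ((501.59814453125, -29.988826751708984), (76.58186340332031, 30.603559494018555), 54.78705596923828)
```

play_rows(commands=[[[0.0008, -0.001, 0], [0, 0, 0.01]], [[0.0016, -0.002, 0], [0, 0, 0.02]], [[0.0024, -0.003, 0], [0, 0, 0.03]], [[0.0033, -0.0039, 0], [0, 0, 0.04]], [[0.0041, -0.0049, 0], [0, 0, 0.05]]])

```text
time_s: 13.82
position: [0.4827, -0.0558, 0.0427]
tcp_rot: [[0.886, -0.0, 0.464], [-0.464, 0.0, 0.886], [-0.0, -1.0, -0.0]]
force: [-0.1, 0.8, -0.8]
opening: 0.001
```

play_rows(commands=[[[0.0009, -0.0009, 0], [0, 0, 0.01]], [[0.0018, -0.0018, 0], [0, 0, 0.02]], [[0.0026, -0.0028, 0], [0, 0, 0.03]], [[0.0035, -0.0037, 0], [0, 0, 0.04]], [[0.0044, -0.0046, 0], [0, 0, 0.05]]])

```text
time_s: 14.45
position: [0.487, -0.0604, 0.0428]
tcp_rot: [[0.908, -0.0, 0.419], [-0.419, 0.0, 0.908], [-0.0, -1.0, -0.0]]
force: [-1.2, 0.4, -0.3]
opening: 0.004
```

```bash
python3 f.py
```

```text
14.45 [ 0.487  -0.0604  0.0428] along n -1.29 [-1.23  0.39 -0.27]
```

play_rows(commands=[[[0.0009, -0.0009, 0], [0, 0, 0.01]], [[0.0018, -0.0018, 0], [0, 0, 0.02]], [[0.0027, -0.0027, 0], [0, 0, 0.03]]])

```text
time_s: 14.82
position: [0.4898, -0.0631, 0.0428]
tcp_rot: [[0.92, -0.0, 0.392], [-0.392, 0.0, 0.92], [-0.0, -1.0, 0.0]]
force: [-1.5, 0.7, 0.5]
opening: 0.005
```

play_rows(commands=[[[0.0009, -0.0009, 0], [0, 0, 0.01]], [[0.0018, -0.0018, 0], [0, 0, 0.02]], [[0.0028, -0.0026, 0], [0, 0, 0.03]]])

```text
time_s: 15.2
position: [0.4926, -0.0657, 0.0427]
tcp_rot: [[0.931, -0.0, 0.364], [-0.364, 0.0, 0.931], [-0.0, -1.0, -0.0]]
force: [-1.1, 0.6, -0.5]
opening: 0.006
```

```bash
python3 f.py
```

```text
15.2 [ 0.4926 -0.0657  0.0427] along n -1.23 [-1.09  0.58 -0.45]
```

play_rows(commands=[[[0.001, -0.0008, 0], [0, 0, 0.01]], [[0.0019, -0.0017, 0], [0, 0, 0.02]], [[0.0029, -0.0025, 0], [0, 0, 0.03]]])

```text
time_s: 15.58
position: [0.4954, -0.0682, 0.0427]
tcp_rot: [[0.942, -0.0, 0.336], [-0.336, 0.0, 0.942], [-0.0, -1.0, 0.0]]
force: [-1.3, 0.8, 0.1]
opening: 0.009
```

play_rows(commands=[[[0.001, -0.0008, 0], [0, 0, 0.01]], [[0.002, -0.0016, 0], [0, 0, 0.02]], [[0.003, -0.0024, 0], [0, 0, 0.03]]])

```text
time_s: 15.95
position: [0.4974, -0.0701, 0.0426]
tcp_rot: [[0.952, -0.002, 0.307], [-0.307, 0.001, 0.952], [-0.003, -1.0, 0.0]]
force: [-2.8, 2.7, 0.8]
opening: 0.007
```

```bash
python3 f.py
```

```text
15.95 [ 0.4974 -0.0701  0.0426] along n -3.5 [-2.79  2.74  0.81]
```

The catches are starting. I'll use finer steps from here.

play_rows(commands=[[[0.001, -0.0008, 0], [0, 0, 0.01]], [[0.002, -0.0015, 0], [0, 0, 0.02]]])

```text
time_s: 16.2
position: [0.4984, -0.071, 0.0425]
tcp_rot: [[0.958, -0.004, 0.288], [-0.288, 0.002, 0.958], [-0.005, -1.0, 0.001]]
force: [-5.2, 4.3, 1.5]
opening: 0.003
```

play_rows(commands=[[[0.001, -0.0008, 0], [0, 0, 0.01]]])

```text
time_s: 16.32
position: [0.4988, -0.0715, 0.0424]
tcp_rot: [[0.96, -0.006, 0.279], [-0.279, 0.003, 0.96], [-0.006, -1.0, 0.001]]
force: [-6.1, 5.0, 2.3]
opening: 0.003
```

```bash
python3 f.py
```

```text
16.325 [ 0.4988 -0.0715  0.0424] along n -7.24 [-6.1   4.97  2.28]
```

play_rows(commands=[[[0.001, -0.0008, 0], [0, 0, 0.01]]])

```text
time_s: 16.45
position: [0.4994, -0.072, 0.0424]
tcp_rot: [[0.963, -0.006, 0.269], [-0.269, 0.003, 0.963], [-0.007, -1.0, 0.001]]
force: [-5.6, 4.8, 2.8]
opening: 0.004
```

play_rows(commands=[[[0.001, -0.0008, 0], [0, 0, 0.01]]])

```text
time_s: 16.58
position: [0.4998, -0.0724, 0.0423]
tcp_rot: [[0.966, -0.008, 0.26], [-0.26, 0.004, 0.966], [-0.009, -1.0, 0.002]]
force: [-6.3, 5.1, 2.5]
opening: 0.004
```

play_rows(commands=[[[0.001, -0.0008, 0], [0, 0, 0.01]]])

```text
time_s: 16.7
position: [0.501, -0.0733, 0.0423]
tcp_rot: [[0.968, -0.007, 0.25], [-0.25, 0.003, 0.968], [-0.008, -1.0, 0.002]]
force: [-6.0, 4.1, 3.4]
opening: 0.007
```

play_rows(commands=[[[0.001, -0.0007, 0], [0, 0, 0.01]]])

```text
time_s: 16.82
position: [0.5025, -0.0743, 0.0424]
tcp_rot: [[0.971, -0.006, 0.24], [-0.24, 0.003, 0.971], [-0.007, -1.0, 0.001]]
force: [-4.8, 4.6, 2.2]
opening: 0.004
```

play_rows(commands=[[[0.001, -0.0007, 0], [0, 0, 0.01]]])

```text
time_s: 16.95
position: [0.5036, -0.0751, 0.0424]
tcp_rot: [[0.973, -0.006, 0.23], [-0.23, 0.003, 0.973], [-0.007, -1.0, 0.001]]
force: [-6.3, 5.1, 2.8]
opening: 0.003
```

play_rows(commands=[[[0.001, -0.0007, 0], [0, 0, 0.01]]])

```text
time_s: 17.08
position: [0.5048, -0.0759, 0.0424]
tcp_rot: [[0.975, -0.006, 0.22], [-0.22, 0.003, 0.975], [-0.006, -1.0, 0.001]]
force: [-4.9, 4.6, 2.5]
opening: 0.006
```

```bash
python3 f.py
```

```text
17.075 [ 0.5048 -0.0759  0.0424] along n -5.82 [-4.93  4.59  2.51]
```

play_rows(commands=[[[0.001, -0.0007, 0], [0, 0, 0.01]]])

```text
time_s: 17.2
position: [0.5063, -0.0769, 0.0425]
tcp_rot: [[0.978, -0.004, 0.211], [-0.211, 0.002, 0.978], [-0.005, -1.0, 0.001]]
force: [-4.3, 4.0, 0.2]
opening: 0.008
```

play_rows(commands=[[[0.001, -0.0007, 0], [0, 0, 0.01]]])

```text
time_s: 17.32
position: [0.508, -0.078, 0.0426]
tcp_rot: [[0.98, -0.003, 0.201], [-0.201, 0.001, 0.98], [-0.003, -1.0, 0.001]]
force: [-2.3, 2.7, 2.1]
opening: 0.006
```

play_rows(commands=[[[0.001, -0.0007, 0], [0, 0, 0.01]]])

```text
time_s: 17.45
position: [0.5092, -0.0787, 0.0425]
tcp_rot: [[0.982, -0.003, 0.191], [-0.191, 0.001, 0.982], [-0.003, -1.0, 0.001]]
force: [-3.5, 3.4, 1.1]
opening: 0.004
```

play_rows(commands=[[[0.001, -0.0007, 0], [0, 0, 0.01]]])

```text
time_s: 17.58
position: [0.5098, -0.0792, 0.0425]
tcp_rot: [[0.983, -0.004, 0.181], [-0.181, 0.002, 0.983], [-0.004, -1.0, 0.001]]
force: [-4.4, 4.9, 2.5]
opening: 0.006
```

play_rows(commands=[[[0.001, -0.0006, 0], [0, 0, 0.01]]])

```text
time_s: 17.7
position: [0.5103, -0.0796, 0.0424]
tcp_rot: [[0.985, -0.005, 0.172], [-0.172, 0.002, 0.985], [-0.005, -1.0, 0.001]]
force: [-5.2, 4.8, 2.8]
opening: 0.005
```

```bash
python3 f.py
```

```text
17.7 [ 0.5103 -0.0796  0.0424] along n -5.98 [-5.23  4.78  2.85]
```

```bash
cat > lx.py <<'E'
import sys
from h import *
home=np.array([.5903,.087]);yaw=np.radians(-16.2)
R=np.array([[np.cos(yaw),-np.sin(yaw)],[np.sin(yaw),np.cos(yaw)]])
def topc(c,n):
    f=c["frame"].astype(int);o=onplane
    # white pixels whose ray at z=.1 falls near the plate top
    v,u=np.mgrid[:480,:640];X=onplane(c,np.c_[u.ravel(),v.ravel()],.1)
    l=((X[:,:2]-home)@R*1000).reshape(480,640,2);P=cloud(c)
    m=(abs(l[...,0]-7)<22)&(abs(l[...,1])<24)&(f.min(2)>95)&(f[...,0]-f[...,2]<45)&(P[...,2]>.088)&(P[...,2]<.112)
    return m.sum(),l[m].mean(0).round(2),np.percentile(l[m],[10,90],axis=0).round(1).tolist()
tag=sys.argv[1]
for n in('side','top'):
    c=snap(n,tag); 
    for g in('3',tag): 
        try: print(n,g,topc(load(n+g),n))
        except Exception as e: print(n,g,e)
a=crop(load('side'+tag),255,230,90,110,5);cv2.imwrite(f'pics/z{tag}.png',a)
E
python3 lx.py 6
```

```text
side 3 (np.int64(76), array([12.78,  1.16]), [[9.3, -13.2], [16.3, 15.2]])
side 6 (np.int64(78), array([-8.3 ,  1.19]), [[-11.8, -13.5], [-4.8, 16.0]])
top 3 (np.int64(44), array([13.32, -1.  ]), [[10.1, -14.6], [16.3, 12.6]])
top 6 (np.int64(49), array([-8.4 , -0.78]), [[-11.6, -14.9], [-5.2, 13.0]])
```

View pics/z6.png

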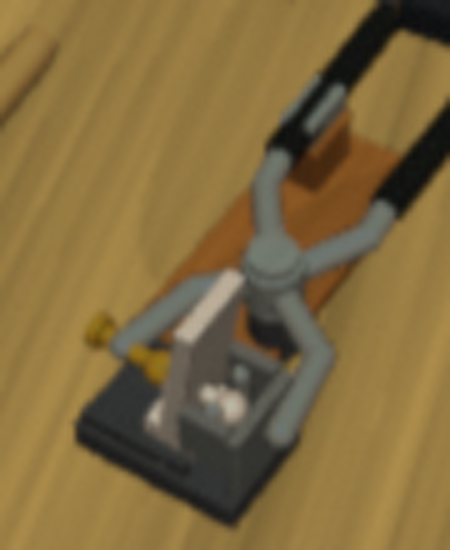

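The label is tipping: its top moved 21 mm, which is past home by 8 mm. I'll quantify the tilt from depth before pushing on.

```bash
cat > tilt.py <<'E'
import sys
from h import *
home=np.array([.5903,.087]);yaw=np.radians(-16.2)
R=np.array([[np.cos(yaw),-np.sin(yaw)],[np.sin(yaw),np.cos(yaw)]])
for g in sys.argv[1:]:
    c=load('side'+g);P=cloud(c);l=np.dstack([(P[...,:2]-home)@R,P[...,2]])*1000;f=c["frame"].astype(int)
    w=(f.min(2)>90)&(f[...,0]-f[...,2]<50)&(abs(l[...,0]-5)<35)&(abs(l[...,1])<25)&(l[...,2]>15)&(l[...,2]<110)
    m=w&(l[...,1]>8)
    q=l[m]; print(g,len(q))
    for z in range(20,110,10):
        k=q[abs(q[:,2]-z)<5]
        if len(k)>2: print('  z',z,len(k),'x',np.percentile(k[:,0],[5,50,95]).round(1),'y',np.percentile(k[:,1],[5,95]).round(1))
E
python3 tilt.py 3 6; python3 f.py
```

```text
3 65
  z 30 25 x [ 3.3  8.8 23. ] y [ 9.  15.5]
  z 40 3 x [15.2 15.8 16.8] y [17.5 19.1]
  z 50 8 x [-15.6 -12.   -4.6] y [ 8.4 18.9]
  z 100 26 x [ 9.7 12.3 16.9] y [ 8.9 18.3]
6 54
  z 30 13 x [ 9.8 12.4 14.8] y [ 8.7 15.3]
  z 40 3 x [3.2 3.6 3.9] y [18.5 19.8]
  z 50 8 x [-16.9 -14.8 -13. ] y [ 9.4 14.7]
  z 60 3 x [-23.  -15.3 -12.7] y [ 9.3 14.6]
  z 100 27 x [-11.9  -9.1  -5.3] y [ 8.8 18.9]
17.8 [ 0.5103 -0.0796  0.0424] along n -5.8 [-5.04  4.84  2.54]
```

The tilt is about 0.2 rad. The plate rests on the posts' top edges and mid-plate is about 3 mm from home, so the ball is in the middle of the catches. More push at boss height should pull the bottom in and straighten it, so I'll continue in small steps well under 22 N.

play_rows(commands=[[[0.0011, -0.0006, 0], [0, 0, 0.01]]])

```text
time_s: 17.92
position: [0.5107, -0.0799, 0.0424]
tcp_rot: [[0.987, -0.006, 0.162], [-0.162, 0.003, 0.987], [-0.006, -1.0, 0.002]]
force: [-5.7, 4.5, 2.9]
opening: 0.008
```

play_rows(commands=[[[0.0011, -0.0006, 0], [0, 0, 0.005]]])

```text
time_s: 18.05
position: [0.5133, -0.0812, 0.0426]
tcp_rot: [[0.988, -0.003, 0.157], [-0.157, 0.001, 0.988], [-0.003, -1.0, 0.001]]
force: [-4.9, 2.6, 1.0]
opening: 0.006
```

The handle jumped 3 mm and the force dropped, which is the click. I'll check the label before pushing further.

```bash
python3 lx.py 7; python3 tilt.py 7|tail -6; python3 f.py
```

```text
side 3 (np.int64(76), array([12.78,  1.16]), [[9.3, -13.2], [16.3, 15.2]])
side 7 (np.int64(77), array([-1.14,  1.86]), [[-4.6, -12.4], [2.6, 15.7]])
top 3 (np.int64(44), array([13.32, -1.  ]), [[10.1, -14.6], [16.3, 12.6]])
top 7 (np.int64(45), array([-0.34, -0.57]), [[-3.5, -14.5], [2.7, 13.4]])
7 54
  z 30 7 x [ 4.7  7.8 10. ] y [13.3 16.4]
  z 40 3 x [1.4 1.6 2.4] y [17.8 19.2]
  z 50 12 x [-24.6 -14.5 -11.9] y [ 8.4 14. ]
  z 70 3 x [-5.2 -4.3 -4.2] y [17.9 19.4]
  z 100 28 x [-5.  -1.4  2.5] y [ 9.2 18.3]
18.15 [ 0.5133 -0.0812  0.0425] along n -4.49 [-3.99  3.49  2.79]
```

The label has straightened and moved about 14 mm, so it is at home. One or two more small rows should confirm the steep climb.

play_rows(commands=[[[0.0011, -0.0006, 0], [0, 0, 0.005]]])

```text
time_s: 18.27
position: [0.5137, -0.0815, 0.0425]
tcp_rot: [[0.988, -0.005, 0.152], [-0.152, 0.002, 0.988], [-0.005, -1.0, 0.001]]
force: [-5.4, 4.2, 2.8]
opening: 0.005
```

play_rows(commands=[[[0.0011, -0.0006, 0], [0, 0, 0.005]]])

```text
time_s: 18.4
position: [0.5139, -0.0816, 0.0424]
tcp_rot: [[0.989, -0.006, 0.147], [-0.147, 0.003, 0.989], [-0.007, -1.0, 0.002]]
force: [-6.4, 6.5, 3.7]
opening: 0.006
```

```bash
python3 lx.py 8|grep 8; python3 tilt.py 8|grep -E "z (40|100)"; python3 f.py
```

```text
side 3 (np.int64(76), array([12.78,  1.16]), [[9.3, -13.2], [16.3, 15.2]])
side 8 (np.int64(80), array([-0.85,  2.48]), [[-4.5, -11.5], [2.9, 17.1]])
top 8 (np.int64(45), array([-0.51, -0.57]), [[-3.6, -14.5], [2.6, 13.4]])
  z 100 31 x [-4.8 -1.2  3.4] y [ 8.9 18.7]
18.5 [ 0.5138 -0.0816  0.0423] along n -6.41 [-5.81  4.48  3.45]
```

play_rows(commands=[[[0.0009, -0.0005, 0], [0, 0, 0.005]], [[0.0009, -0.0005, 0], [0, 0, 0.005]]])

```text
time_s: 18.75
position: [0.514, -0.0818, 0.0423]
tcp_rot: [[0.99, -0.008, 0.142], [-0.142, 0.004, 0.99], [-0.008, -1.0, 0.002]]
force: [-6.0, 6.2, 3.5]
opening: 0.008
```

```bash
python3 f.py
```

```text
18.75 [ 0.514  -0.0818  0.0423] along n -6.86 [-6.04  6.21  3.53]
```

The handle moves only 0.2 mm for 1 mm of command and the label no longer moves, so it is home. I'm backing off along the arc so the handle springs open, then clearing.

play_rows(commands=[[[-0.0055, 0.0033, 0], [0, 0, -0.05]], [[-0.011, 0.0065, 0], [0, 0, -0.1]], [[-0.021, 0.0143, 0], [0, 0, -0.2]], [[-0.03, 0.023, 0], [0, 0, -0.3]], [[-0.039, 0.0325, 0], [0, 0, -0.4]], [[-0.0465, 0.043, 0], [0, 0, -0.5]], [[-0.053, 0.054, 0], [0, 0, -0.6]], [[-0.068, 0.068, 0], [0, 0, -0.6]], [[-0.08, 0.08, 0], [0, 0, -0.6]], [[-0.08, 0.08, 0], [0, 0, -0.6]]])

```text
time_s: 20.0
position: [0.4377, -0.0033, 0.0429]
tcp_rot: [[0.737, 0.001, 0.675], [-0.675, -0.0, 0.737], [0.001, -1.0, 0.0]]
force: [-0.1, 0.2, 0.1]
opening: 0.005
```

play_rows(commands=[[[0, 0, 0.03], [0, 0, 0]], [[0, 0, 0.08], [0, 0, 0]], [[0, 0, 0.13], [0, 0, 0]], [[0, 0, 0.18], [0, 0, 0]], [[0, -0.05, 0.18], [0, 0, 0]], [[0, -0.1, 0.18], [0, 0, 0]], [[0, -0.15, 0.18], [0, 0, 0]], [[0, -0.15, 0.18], [0, 0, 0]], [[0, -0.15, 0.18], [0, 0, 0]]])

```text
time_s: 21.12
position: [0.4378, -0.1538, 0.2228]
tcp_rot: [[0.736, 0.0, 0.677], [-0.677, 0.0, 0.736], [0.0, -1.0, 0.0]]
force: [-0.2, 0.5, 0.5]
opening: 0.006
```

```bash
python3 lx.py 9|grep -E " 9 "; python3 tilt.py 9|tail -6; python3 f.py;python3 - <<'E'
from h import *
a=crop(load('side9'),250,215,140,125,4);b=crop(load('top9'),250,190,95,95,4)
im=np.zeros((500,800,3),np.uint8);im[:,:410]=a[:,:410];im[:380,415:795]=b;cv2.imwrite('pics/c9.png',im)
c=load('top9');P=cloud(c);V=cv2.cvtColor(c["frame"],cv2.COLOR_RGB2HSV)[...,2]
m=(V<80)&(P[...,2]>.03)&(P[...,2]<.058)&(P[...,0]<.56)&(P[...,0]>.42)&(abs(P[...,1]+.04)<.06)
print(m.sum(),cv2.minAreaRect(P[m][:,:2].astype(np.float32)*1000))
E
```

```text
side 9 (np.int64(72), array([-0.79,  0.26]), [[-4.0, -14.2], [2.5, 15.2]])
top 9 (np.int64(45), array([-0.86, -0.57]), [[-3.9, -14.5], [2.0, 13.4]])
9 39
  z 30 6 x [6.9 9.  9.3] y [12.4 15.9]
  z 50 8 x [-20.9 -15.7 -11.1] y [ 8.8 13.2]
  z 100 23 x [-4.7 -1.8  1.8] y [ 9.8 18.7]
21.225 [ 0.4376 -0.1527  0.2227] along n -0.71 [-0.66  0.32 -0.13]
214 ((494.9219665527344, -37.64448928833008), (99.99362182617188, 14.01743221282959), 48.06173324584961)
```

View pics/c9.png

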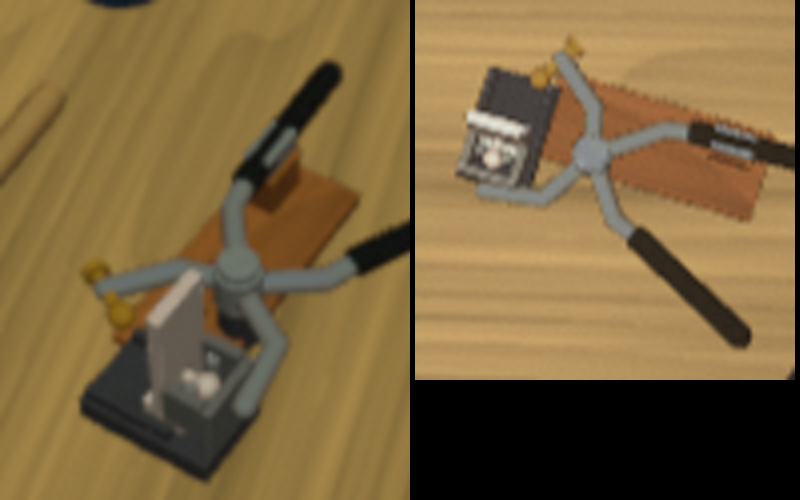

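The label stands upright at home with the ball behind the catches. The handle is back at its start pose (48.06°, as before) and the robot is clear, so I'm handing in.

```bash
python3 -c "
from rig import *
print(hand_in())"
```

```text
the job is handed in; nothing more can be done
None
```

The stud label is snapped home in the socket and standing upright, the handle has sprung open, and I handed the job in at about 21 s. No verdict was reported.

- **Placing:** I gripped the label near its top and moved it to the seat. It hung about 2.6 mm off the seat line in the side view, so I corrected that before lowering it in and letting go.
- **Pressing:** I pushed the free handle along its arc with closed fingers. The measured force rose to about 8 N at the catches and peaked at about 10 N once the label was home, well below 22 N.
- **Tipping:** Partway in, the label tipped about 0.2 rad onto the tops of the posts. A few more small steps made it click and straighten. After that, 1 mm of command moved the handle only about 0.2 mm.
- **Last checks:** Top and side views put the label about 0.8 mm to -x of my estimate of home, within about 0.6 mm sideways. The handle is back at its opening angle (48.06°, against 48.1° at the start). The force reading on the tool is at noise level.
- **Weak points:** During the press the two views disagreed on the sideways position by up to 3 mm. I did not measure the label's height after release, or re-measure the other things on the bench; the arm was not near them.

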